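# Clear the milling fixture, then free its catch and hold the clamp open

## Robot

A 7-joint arm with a two-finger parallel gripper is mounted at the origin on a cart in front of the work surface, level with it; the furniture and walls round the work are solid. World frame = base frame: x ahead of the robot, y to its left, z up, the work surface at z = 0. Lengths are in mm, angles in rad, forces in N, time in s.
With the tool pointing down it reaches from about 400 to 850 mm from the base axis. Payload 4.4 kg.
Tool frame: the origin (TCP) lies on the front face of the gripper's body, between the roots of the fingers; the fingertips stand 97 mm ahead of it and the grasp point (between the pads) lies 78 mm ahead of it; z points along the fingers, y is the line along which they close (so a half turn about z gives the same grasp; the last joint's range is limited). The gripper opens to 94 mm and grips with 3 to 60 N. Pads are 16 mm wide; open, the fingers measure 119 mm over their backs; the gripper's body (75 mm by 177 mm) begins 78 mm behind the grasp point.
Start: joints at [-1.234, 0.628, 0.038, 1.517, -0.027, 0.996, -0.02], TCP at [254.778, 598.001, 302.678] pointing down, gripper open.
Joint ranges: [-3.06, 3.06], [-0.37, 2.12], [-1.25, 1.32], [0.18, 2.47], [-1.1, 4.24], [0.23, 1.98], [-2.94, 2.94]. Speed limits (rad/s): [2.57, 2.57, 3.14, 3.14, 3.14, 3.14, 3.14].

## Interface

Orientations are given as a 3x3 rotation matrix whose columns are the frame's x, y, z axes.
In Python, from rig import observe, capture, get_calibration, job_done gives the robot as it stands.
- The arm moves only by the tool servo_tool, never from a script. Its argument "plan" is a list of rows, each an object of numbers: "tx", "ty", "tz": the shift along the tool's x, y, z in cm; "wx", "wy", "wz": the turn, a rotation vector about the tool's x, y, z in rad; "grip": the closure, from -1 (fully open) to 1 (shut). In form: [{"tx": .., "ty": .., "tz": .., "wx": .., "wy": .., "wz": .., "grip": ..}, ...]. A call has 1 to 20 rows; each row shifts and turns the commanded pose from where the row before left it, along the tool's axes as they then stand; what a row does not reach is not made up. A row lasts 1/10 s, in which the tool goes at most 50 mm and 8.59 degrees, less where a joint would pass 70% of its speed; a pose out of reach is approached as far as the arm can. A call with a gripper value outside its range is refused whole. The fingers move at their own pace and stop on an object; "force" is the grip in N (left out, the last holds). Time passes only in rows, so rows that do not move let the fingers close. It gives the time, the measured TCP pose, the force, the opening and the grip force at its end, in the units of the state.
- observe(): the state, without advancing time (a new reading comes with each control period).
- capture(name): name is "side" or "top" or "wrist"; returns the picture (420x560x3 uint8, red, green, blue); there is no depth.
- get_calibration(name): a dict with "fx", "fy", "cx", "cy" (pixels), "world_to_cam" (4x4, takes a point from world to camera coordinates); the wrist camera has in their place "tool_from_camera" (4x4, takes a point from camera to tool coordinates, whose origin is the TCP and whose axes are the flange's). Camera axes: x right, y up, looking along -z (the intrinsics and any distortion apply to the point x, -y, -z); pixel columns grow to the right and rows downward; lengths in mm; the calibration is good to about 2 mm. A picture is of the moment at which its call begins: read the wrist's pose just before it. get_calibration takes no time and is no camera call.
- job_done(): hands the job in; it is judged then, once.
The state is a dict: "clock": time; "joint_positions": joint angles; "dq": joint speeds; "joint_efforts": joint torques, N m; "ee_pos": TCP position; "tcp_rot": TCP orientation; "contact_force": force on the tool from outside, world axes, zero at the start; "torque": the same for the moment, N m; "grip_width": finger opening in mm; "gripper_force": force on a finger pad.
Only numpy, scipy, OpenCV 4.12 (cv2) and the standard library are available. Lean on these libraries where they do the work, as an engineer would, in place of code of your own. Each camera call takes 0.05 s, during which the arm holds its last target. There are 200 camera calls.

## Task

Get the small milling fixture ready for its next blank: with the scraper block, sweep the three loose metal offcuts off the bed forwards into the chip tray (they are sharp, so do not touch them with the fingers) while the clamp bar is still down, and set the scraper back on the bench, clear of the fixture. Then flip the safety catch right over, out of the lever's way, pull the ball-topped lever towards the tray as far as it goes, against its spring, and keep holding it there so that the clamp bar stays up: the program finishes while still holding the lever. Leave the aluminium blank, the calipers and the yellow screwdriver where they lie.

Things in the scene. Friction and masses are not known exactly. Their poses are not given: they have to be found in the camera images.
- fixture: Milling fixture screwed to the bench. Origin on the bench top, x away from the chip tray (roughly away from the robot), y left, z up; offsets in the other entries are in this frame, in mm. From front to back: open chip tray, aluminium bed plate, clamp bar; the lever bracket stands on the right side of the bed, centred on y -92, its cheeks up to z 76.
- bed_middle (a point): Point on the bed's top surface at (-35, 0, 36). The bed spans x -90..60, y -62..62, top at z 36; low rails along both sides (inner faces at y +-52, 6 high, x -88..18); its front edge at x -90 is open to the tray.
- tray_middle (a point): Middle of the chip tray's floor at (-120, 0, 3). The tray spans x -150..-90, y -62..62; walls 3 thick, 26 high.
- lever (a joint): Lever angle, rad: 0 at rest (leaning 0.30 away from the tray); grows as its top is pulled towards the tray (-x); stop at 0.75 (leaning 0.45 towards the tray). Axis along y through (0, -92, 44). A spring returns it: 4 N at the ball at rest, 10 N at the stop. With the catch on it gives only 0.1 to 0.2 rad, however hard it is pulled.
- lever_knob (a point): Centre of the black ball, 28 mm across, on top of the lever (10 mm steel rod), 118 mm from the lever's axis; at rest at (35, -92, 157), at the stop at (-51, -92, 150). Pinched along y it can roll out of the fingers; pulled with a finger behind it (on its +x side) it stays.
- catch (a joint): Safety catch angle, rad: 0 = on (nose lies across the lever's path), 1.5 = flipped right over (nose upright beside the lever's path, reaching z 126; tab lying out to the right). Axis along x through y -113, z 88; the tab's top goes to -y and down. Moves easily (under 0.5 N), falls over by itself past about half-way and stays there.
- catch_tab (a point): Top of the catch's steel thumb tab, a plate 18 (along x) x 5 x 40 mm, upright when the catch is on, at the end of the shaft nearest the tray; then at (-38, -113, 124).
- clamp_bar (a joint): Height of the clamp bar above the bed, m: 0 = down, about 0.024 with the lever at its stop; only the lever moves it. When down the bar spans x 30..46 with its top at z 49; its two spring posts at (38, +-46) reach z 104.
- scraper_mid (a point): Centre (22.5 mm above its underside) of the loose scraper block: pale wood on a black rubber foot with a metal band between, 24 (its own x) x 90 (its own y) x 45 mm high (z up), about 0.11 kg. Stands on its foot on the bench left of the fixture; grasp it across its 24 mm.
- scraper: The same scraper block; origin at the centre of its underside.
- offcut_bar_mid (a point): Centre of a loose dark steel offcut, a small bar 24 x 11 x 6 mm, flat on the front part of the bed.
- offcut_disc_mid (a point): Centre of a loose dark steel offcut, a disc 18 mm across and 6 high, flat on the bed.
- offcut_stub_mid (a point): Centre of a loose dark steel offcut, a square stub 15 x 15 x 6 mm, flat on the bed. All three offcuts lie between x -75 and -40 and within 32 mm of the bed's middle line, in any order.
- offcut_bar: The bar offcut; origin under its centre.
- offcut_disc: The disc offcut; origin under its centre.
- offcut_stub: The stub offcut; origin under its centre.
- blank: Bystander: aluminium blank, 75 x 92 x 4 mm, lying on the blue mat behind the fixture.
- calipers: Bystander: calipers, 67 x 205 x 15 mm, lying on the blue mat.
- driver_yellow: Bystander: screwdriver with a yellow handle, 20 x 164 x 20 mm, lying by the left edge of the bench.
Not all that is in view belongs to the job. What is meant by the scraper is not blue, and is the larger of those in its own colour.

How it is judged:
By the outcome, as a careful person would: the job done as asked, in the order asked, and still so for the second after the job is handed in, while the arm keeps its last pose, push and grip.
It also fails if it takes over 64 s, if anything falls off the work surface, if the arm or the gripper's body presses on something with over 40 N, if the wrist force passes 120 N, or if a joint passes its speed limit or range.

## Working session

There is one attempt and no reset: what is moved stays moved. The work goes in short steps, Python scripts to look and compute and a tool call to move; the robot and the scene stay as the last step left them, time stands still between calls to the robot, and variables do not carry over. Pictures are saved under pics/ and viewed, at most 10 in all, crops included, and the job is handed in when it is done.

Besides the shell and the picture viewer there is one more tool, called after "Request:" as name(argument=value, ...) on one line, values as JSON. servo_tool: Moves the arm, as the interface text tells. Its arguments: {"type":"object","properties":{"plan":{"type":"array","items":{"type":"object","properties":{"tx":{"type":"number"},"ty":{"type":"number"},"tz":{"type":"number"},"wx":{"type":"number"},"wy":{"type":"number"},"wz":{"type":"number"},"grip":{"type":"number"}}}},"force":{"type":"number"}},"required":["plan"]}

```bash
mkdir -p pics; python3 - <<'E'
from rig import *
import cv2,numpy as np,json
a=capture("top");b=capture("side")
cv2.imwrite("pics/top.png",a[:,:,::-1]);cv2.imwrite("pics/side.png",b[:,:,::-1])
for n in("top","side","wrist"):
  c=get_calibration(n);print(n,{k:(np.round(v,3).tolist()) for k,v in c.items()})
s=observe();print(s["clock"],s["ee_pos"],np.round(s["tcp_rot"],3).tolist(),s["contact_force"],s["grip_width"])
E
```

```text
top {'fx': 380.891, 'fy': 380.891, 'cx': 281.385, 'cy': 207.044, 'world_to_cam': [[-0.025, -0.999, 0.04, -124.813], [0.999, -0.024, 0.027, -617.524], [-0.026, 0.041, 0.999, -944.522], [0.0, 0.0, 0.0, 1.0]]}
side {'fx': 509.115, 'fy': 509.115, 'cx': 278.736, 'cy': 215.626, 'world_to_cam': [[-0.993, -0.119, 0.011, 614.253], [0.076, -0.551, 0.831, -216.264], [-0.093, 0.826, 0.556, -854.327], [0.0, 0.0, 0.0, 1.0]]}
wrist {'fx': 305.267, 'fy': 305.267, 'cx': 281.614, 'cy': 208.594, 'tool_from_camera': [[-0.0, 0.969, 0.249, 72.345], [1.0, 0.0, -0.0, 1.477], [-0.0, 0.249, -0.969, -81.144], [0.0, 0.0, 0.0, 1.0]]}
0.1 [254.59252545 597.59557015 301.84862127] [[-0.92, 0.392, -0.001], [0.392, 0.92, -0.002], [-0.0, -0.002, -1.0]] [-0.60911156  0.09481164  0.97553249] 94.21525031320532
```

View pics/top.png

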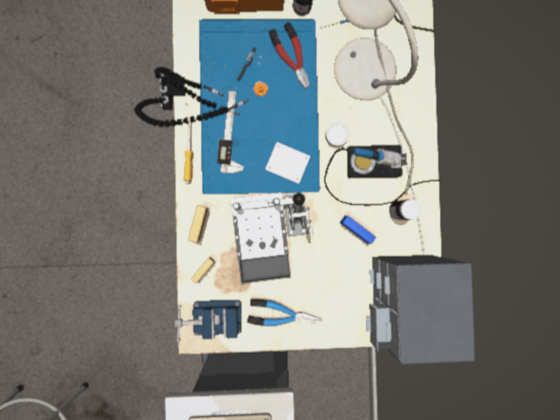

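View pics/side.png

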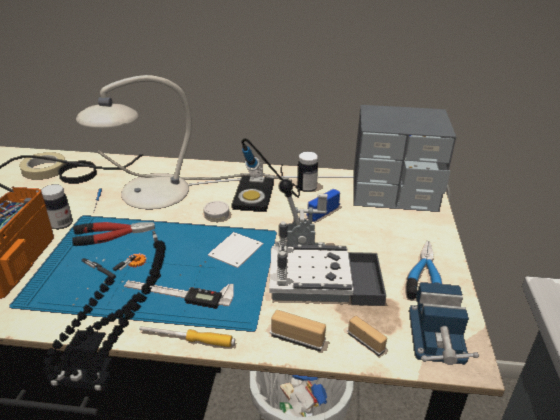

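Top view: the candidates for the scraper are the large wood block at (198,224), the small wood block at (203,269) and the blue block at (357,229). By the description I choose (198,224). The fixture bed is at about (262,222), the tray at (264,267), the ball at (299,199), and the offcuts at around (262,243).

```bash
cat > h.py <<'E'
import numpy as np,cv2
from rig import *
def ray(n,px):
    c=get_calibration(n);W=np.array(c["world_to_cam"]);R=W[:3,:3];t=W[:3,3]
    d=R.T@np.array([(px[0]-c["cx"])/c["fx"],-(px[1]-c["cy"])/c["fy"],-1]);return -R.T@t,d
def onz(n,px,z):
    o,d=ray(n,px);return o+d*(z-o[2])/d[2]
def proj(n,p):
    c=get_calibration(n);q=np.array(c["world_to_cam"])@np.append(p,1)
    return np.array([c["cx"]+c["fx"]*q[0]/-q[2],c["cy"]-c["fy"]*q[1]/-q[2]])
def tri(a,b):
    (o1,d1),(o2,d2)=a,b
    A=np.c_[d1,-d2];s=np.linalg.lstsq(A,o2-o1,rcond=None)[0];p,q=o1+d1*s[0],o2+d2*s[1]
    return (p+q)/2,np.linalg.norm(p-q)
E
python3 - <<'E'
from h import *
a=cv2.imread("pics/top.png");b=cv2.imread("pics/side.png")
c1=cv2.resize(a[180:300,170:330],None,fx=4.5,fy=4.5,interpolation=cv2.INTER_CUBIC)
cv2.imwrite("pics/ctop.png",c1)
c2=cv2.resize(b[160:360,240:400],None,fx=3,fy=3,interpolation=cv2.INTER_CUBIC);cv2.imwrite("pics/cside.png",c2)
hsv=cv2.cvtColor(a,cv2.COLOR_BGR2HSV)
m=cv2.inRange(hsv,(10,70,90),(25,255,255));m[:,:170]=0;m[:,230:]=0;m[:195]=0;m[290:]=0
for c in cv2.findContours(m,0,2)[0]:
    if cv2.contourArea(c)>60:
        r=cv2.minAreaRect(c);print(r,[onz("top",p,45).round(0).tolist() for p in cv2.boxPoints(r)],onz("top",r[0],45))
E
```

```text
((202.49996948242188, 270.0), (7.4261393547058105, 28.04007911682129), 39.80556869506836) [[448.0, 82.0, 45.0], [498.0, 39.0, 45.0], [487.0, 25.0, 45.0], [437.0, 69.0, 45.0]] [467.50552524  53.91884692  45.        ]
((197.00003051757812, 223.50003051757812), (10.429031372070312, 37.350486755371094), 14.03624439239502) [[539.0, 88.0, 45.0], [625.0, 65.0, 45.0], [619.0, 41.0, 45.0], [532.0, 64.0, 45.0]] [578.79018025  64.86825067  45.        ]
```

View pics/ctop.png

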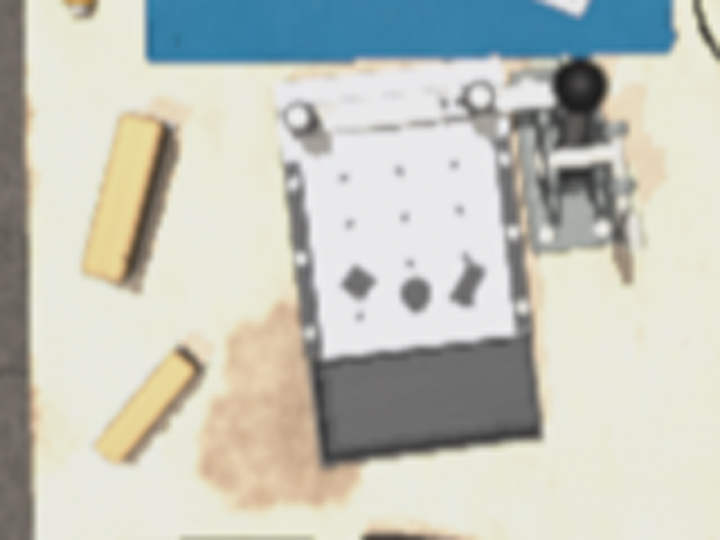

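View pics/cside.png

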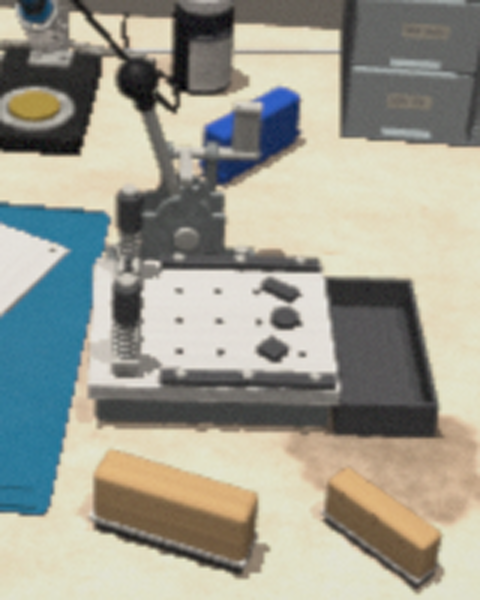

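The top crop confirms the larger wood block with its foot. Post tops are at crop (299,117) and (480,97), tray front corners at (325,465) and (541,437), and the ball at (580,85). The offcuts are the stub (358,283), disc (416,294) and bar (467,283). The side crop shows the catch tab at (248,125), the ball at (137,77) and the same wood block.

```bash
python3 - <<'E'
from h import *
from scipy.optimize import least_squares
T=lambda u,v:(u/4.5+170-.4,v/4.5+180-.4)
S=lambda u,v:(u/3+240-.3,v/3+160-.3)
C=[((38,46,104),"top",T(299,117)),((38,-46,104),"top",T(480,97)),((-150,62,26),"top",T(325,465)),((-150,-62,26),"top",T(541,437)),((35,-92,157),"top",T(580,85)),
((35,-92,157),"side",S(137,77)),((-38,-113,124),"side",S(248,106)),((38,46,104),"side",S(126,282)),((38,-46,104),"side",S(130,193)),((-150,-62,26),"side",S(413,281)),((-150,62,26),"side",S(437,408))]
def tf(x,p):
    c,s=np.cos(x[2]),np.sin(x[2]);return np.array([x[0]+c*p[0]-s*p[1],x[1]+s*p[0]+c*p[1],p[2]])
f=lambda x:np.concatenate([proj(n,tf(x,p))-q for p,n,q in C])
r=least_squares(f,[570,-70,.1],loss="soft_l1");print(r.x,r.fun.reshape(-1,2).round(1).tolist())
inv=lambda p:np.linalg.inv([[np.cos(r.x[2]),-np.sin(r.x[2])],[np.sin(r.x[2]),np.cos(r.x[2])]])@(np.array(p[:2])-r.x[:2])
for nm,t,s in(("stub",(358,283),(272,348)),("disc",(416,294),(286,318)),("bar",(467,283),(280,289))):
    a=onz("top",T(*t),42);b=onz("side",S(*s),42);print(nm,a.round(),b.round(),inv(a).round(),inv(b).round())
for nm,p in(("ball",(35,-92,157)),("tab",(-38,-113,124)),("bed",(-35,0,36)),("postL",(38,46,104)),("lev stop",(-51,-92,150))):print(nm,tf(r.x,p).round())
# scraper in side: top-face corners
print("scr side top corners",[onz("side",S(*q),45).round().tolist() for q in((96,480),(115,453),(256,492),(248,525))])
print("scr top corners",[onz("top",T(*q),45).round().tolist() for q in((126,114),(165,122),(124,283),(84,272))])
E
```

```text
[ 5.84971146e+02 -8.24382837e+01  9.13505234e-02] [[-0.3, -0.5], [0.1, -0.7], [-1.4, 0.3], [0.9, 0.3], [0.1, -0.2], [0.1, 0.8], [0.1, 1.1], [0.1, -0.7], [-0.1, -1.2], [-0.3, -0.3], [0.9, 0.2]]
stub [530. -59.  42.] [531. -57.  42.] [-53.  29.] [-51.  30.]
disc [523. -89.  42.] [524. -87.  42.] [-62.  -1.] [-61.   1.]
bar [ 528. -117.   42.] [ 528. -116.   42.] [-60. -29.] [-59. -28.]
ball [ 628. -171.  157.]
tab [ 557. -198.  124.]
bed [550. -86.  36.]
postL [619. -33. 104.]
lev stop [ 543. -179.  150.]
scr side top corners [[622.0, 69.0, 45.0], [615.0, 47.0, 45.0], [536.0, 67.0, 45.0], [539.0, 91.0, 45.0]]
scr top corners [[623.0, 63.0, 45.0], [618.0, 42.0, 45.0], [533.0, 65.0, 45.0], [540.0, 86.0, 45.0]]
```

```bash
cat >> h.py <<'E'
FX=(584.97,-82.44,.0914)
def w(p):
    c,s=np.cos(FX[2]),np.sin(FX[2]);return np.array([FX[0]+c*p[0]-s*p[1],FX[1]+s*p[0]+c*p[1],p[2]])
def Rdown(th): # tool y at world angle th, z down
    c,s=np.cos(th),np.sin(th);return np.array([[-s,c,0],[c,s,0],[0,0,-1.]])
def go(goal,R=None):
    from scipy.spatial.transform import Rotation as Ro
    s=observe();R0=np.array(s["tcp_rot"]);R=R0 if R is None else R
    rv=Ro.from_matrix(R0.T@R).as_rotvec()
    print("t%.1f rot"%s["clock"],rv.round(3),"then cm",(R.T@(np.array(goal)-s["ee_pos"])/10).round(2),"| fix frame tcp",
      (Rz().T@(np.array(s["ee_pos"])-[FX[0],FX[1],0])).round(1),"F",np.round(s["contact_force"],1),"w %.1f gf %.1f"%(s["grip_width"],s["gripper_force"]))
def Rz():
    c,s=np.cos(FX[2]),np.sin(FX[2]);return np.array([[c,-s,0],[s,c,0],[0,0,1.]])
E
python3 -c "
from h import *
go((578,66,190),Rdown(np.deg2rad(75)))"
```

```text
t0.1 rot [-0.002 -0.    -0.141] then cm [-45.   -42.98  11.18] | fix frame tcp [-266.9  707.4  301.8] F [-0.6  0.1  1. ] w 94.2 gf 0.0
```

Request:
servo_tool(plan=[{"wz": -0.141,"grip": -1},{"tx": -2.5,"ty": -2.39,"tz": 0},{"tx": -2.5,"ty": -2.39,"tz": 0},{"tx": -2.5,"ty": -2.39,"tz": 0},{"tx": -2.5,"ty": -2.39,"tz": 0},{"tx": -2.5,"ty": -2.39,"tz": 0},{"tx": -2.5,"ty": -2.39,"tz": 0},{"tx": -2.5,"ty": -2.39,"tz": 0.6},{"tx": -2.5,"ty": -2.39,"tz": 0.6},{"tx": -2.5,"ty": -2.39,"tz": 1},{"tx": -2.5,"ty": -2.39,"tz": 1},{"tx": -2.5,"ty": -2.39,"tz": 1},{"tx": -2.5,"ty": -2.39,"tz": 1},{"tx": -2.5,"ty": -2.39,"tz": 1},{"tx": -2.5,"ty": -2.39,"tz": 1},{"tx": -2.5,"ty": -2.39,"tz": 1},{"tx": -2.5,"ty": -2.39,"tz": 1},{"tx": -2.5,"ty": -2.39,"tz": 1},{"tz": 0.5},{}], force=30)

```text
validation failed for argument at $.pl...
```

```bash
python3 -c "
from h import *
go((578,66,112),Rdown(np.deg2rad(75)))
cv2.imwrite('pics/w1.png',capture('wrist')[:,:,::-1])
go((578,66,112),Rdown(np.deg2rad(75)))"
```

```text
t0.1 rot [-0.002 -0.    -0.141] then cm [-45.   -42.98  18.98] | fix frame tcp [-266.9  707.4  301.8] F [-0.6  0.1  1. ] w 94.2 gf 0.0
t0.1 rot [-0.001 -0.    -0.141] then cm [-44.99 -42.99  19.  ] | fix frame tcp [-266.9  707.4  302. ] F [-0.4 -0.6  0. ] w 94.3 gf 0.0
```

View pics/w1.png

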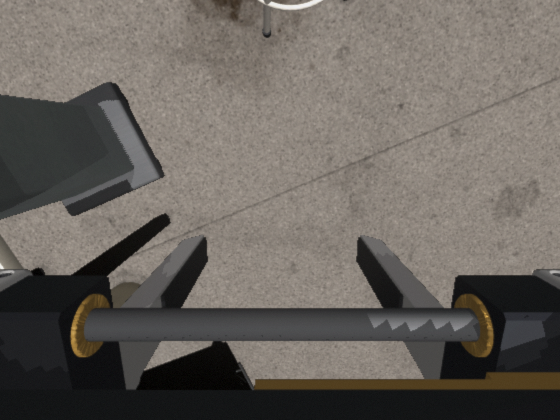

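The move was refused, so this wrist picture still shows the start pose over the floor. The fingertips are at (200,240) and (365,240). I'll check the row form with a small call.

Request:
servo_tool(plan=[{"tx": 0,"ty": 0,"tz": 0,"wx": 0,"wy": 0,"wz": -0.141,"grip": -1}], force=30)

```text
clock: 0.25
ee_pos: [254.6, 597.9, 302.2]
tcp_rot: [[-0.967, 0.256, 0.0], [0.256, 0.967, -0.001], [-0.0, -0.001, -1.0]]
contact_force: [-0.1, 0.1, -0.1]
grip_width: 93.8
gripper_force: 0.0
```

Request:
servo_tool(plan=[{"tx": -2.5,"ty": -2.39,"tz": 0,"wx": 0,"wy": 0,"wz": 0,"grip": -1},{"tx": -2.5,"ty": -2.39,"tz": 0,"wx": 0,"wy": 0,"wz": 0,"grip": -1},{"tx": -2.5,"ty": -2.39,"tz": 0,"wx": 0,"wy": 0,"wz": 0,"grip": -1},{"tx": -2.5,"ty": -2.39,"tz": 0,"wx": 0,"wy": 0,"wz": 0,"grip": -1},{"tx": -2.5,"ty": -2.39,"tz": 0,"wx": 0,"wy": 0,"wz": 0,"grip": -1},{"tx": -2.5,"ty": -2.39,"tz": 0,"wx": 0,"wy": 0,"wz": 0,"grip": -1},{"tx": -2.5,"ty": -2.39,"tz": 0,"wx": 0,"wy": 0,"wz": 0,"grip": -1},{"tx": -2.5,"ty": -2.39,"tz": 0,"wx": 0,"wy": 0,"wz": 0,"grip": -1},{"tx": -2.5,"ty": -2.39,"tz": 1,"wx": 0,"wy": 0,"wz": 0,"grip": -1},{"tx": -2.5,"ty": -2.39,"tz": 1,"wx": 0,"wy": 0,"wz": 0,"grip": -1},{"tx": -2.5,"ty": -2.39,"tz": 1,"wx": 0,"wy": 0,"wz": 0,"grip": -1},{"tx": -2.5,"ty": -2.39,"tz": 1,"wx": 0,"wy": 0,"wz": 0,"grip": -1},{"tx": -2.5,"ty": -2.39,"tz": 1,"wx": 0,"wy": 0,"wz": 0,"grip": -1},{"tx": -2.5,"ty": -2.39,"tz": 1,"wx": 0,"wy": 0,"wz": 0,"grip": -1},{"tx": -2.5,"ty": -2.39,"tz": 1,"wx": 0,"wy": 0,"wz": 0,"grip": -1},{"tx": -2.5,"ty": -2.39,"tz": 1,"wx": 0,"wy": 0,"wz": 0,"grip": -1},{"tx": -2.5,"ty": -2.39,"tz": 1,"wx": 0,"wy": 0,"wz": 0,"grip": -1},{"tx": -2.5,"ty": -2.39,"tz": 1,"wx": 0,"wy": 0,"wz": 0,"grip": -1},{"tx": 0,"ty": 0,"tz": 0,"wx": 0,"wy": 0,"wz": 0,"grip": -1}])

```text
clock: 2.15
ee_pos: [579.6, 59.8, 201.2]
tcp_rot: [[-0.964, 0.266, -0.0], [0.266, 0.964, -0.004], [-0.001, -0.004, -1.0]]
contact_force: [-0.3, -0.6, -0.1]
grip_width: 93.7
gripper_force: 0.0
```

```bash
python3 -c "
from h import *
go((578,66,111),Rdown(np.deg2rad(75)))
cv2.imwrite('pics/w2.png',capture('wrist')[:,:,::-1])"
```

```text
t2.1 rot [-0.004  0.001 -0.008] then cm [0.31 0.56 9.02] | fix frame tcp [  7.6 142.1 201.2] F [-0.3 -0.6 -0.1] w 93.7 gf 0.0
```

View pics/w2.png

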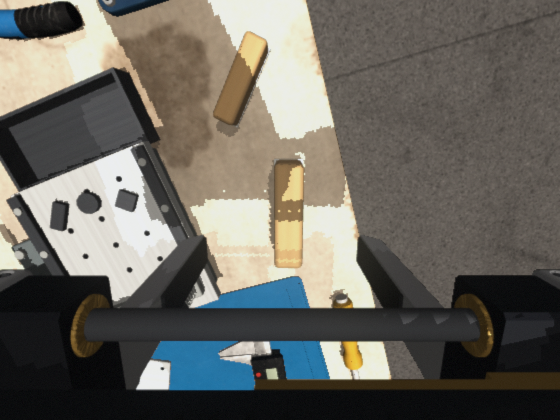

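The wrist view shows the large wood scraper, with its top face spanning (275,160) to (303,267). Its sides are parallel to the fingers. The fixture is at left and the small decoy at (241,78). I check its position with a ray.

```bash
python3 -c "
from h import *
s=observe();c=get_calibration('wrist');M=np.array(c['tool_from_camera']);R=np.array(s['tcp_rot'])
for px in((275,161),(303,161),(303,267),(275,267)):
    d=M[:3,:3]@[(px[0]-c['cx'])/c['fx'],-(px[1]-c['cy'])/c['fy'],-1];o=np.array(s['ee_pos'])+R@M[:3,3];d=R@d
    p=o+d*(45-o[2])/d[2];print(p.round(1))
"
```

```text
[530.1  72.2  45. ]
[535.8  93.1  45. ]
[622.1  71.1  45. ]
[615.8  48.3  45. ]
```

Request:
servo_tool(plan=[{"tx": 0.4,"ty": 0.75,"tz": 1,"wx": 0,"wy": 0,"wz": 0,"grip": -1},{"tx": 0,"ty": 0,"tz": 2,"wx": 0,"wy": 0,"wz": 0,"grip": -1},{"tx": 0,"ty": 0,"tz": 2,"wx": 0,"wy": 0,"wz": 0,"grip": -1},{"tx": 0,"ty": 0,"tz": 2,"wx": 0,"wy": 0,"wz": 0,"grip": -1},{"tx": 0,"ty": 0,"tz": 2,"wx": 0,"wy": 0,"wz": 0,"grip": -1},{"tx": 0,"ty": 0,"tz": 0,"wx": 0,"wy": 0,"wz": 0,"grip": -1},{"tx": 0,"ty": 0,"tz": 0,"wx": 0,"wy": 0,"wz": 0,"grip": 1},{"tx": 0,"ty": 0,"tz": 0,"wx": 0,"wy": 0,"wz": 0,"grip": 1},{"tx": 0,"ty": 0,"tz": 0,"wx": 0,"wy": 0,"wz": 0,"grip": 1},{"tx": 0,"ty": 0,"tz": 0,"wx": 0,"wy": 0,"wz": 0,"grip": 1},{"tx": 0,"ty": 0,"tz": 0,"wx": 0,"wy": 0,"wz": 0,"grip": 1},{"tx": 0,"ty": 0,"tz": 0,"wx": 0,"wy": 0,"wz": 0,"grip": 1},{"tx": 0,"ty": 0,"tz": 0,"wx": 0,"wy": 0,"wz": 0,"grip": 1},{"tx": 0,"ty": 0,"tz": 0,"wx": 0,"wy": 0,"wz": 0,"grip": 1}], force=30)

```text
clock: 3.6
ee_pos: [576.1, 73.8, 112.7]
tcp_rot: [[-0.966, 0.259, -0.0], [0.259, 0.966, -0.001], [0.0, -0.001, -1.0]]
contact_force: [0.4, -2.0, 1.2]
grip_width: 33.4
gripper_force: 0.6
```

Still closing; let it finish and lift.

Request:
servo_tool(plan=[{"tx": 0,"ty": 0,"tz": 0,"wx": 0,"wy": 0,"wz": 0,"grip": 1},{"tx": 0,"ty": 0,"tz": 0,"wx": 0,"wy": 0,"wz": 0,"grip": 1},{"tx": 0,"ty": 0,"tz": 0,"wx": 0,"wy": 0,"wz": 0,"grip": 1},{"tx": 0,"ty": 0,"tz": 0,"wx": 0,"wy": 0,"wz": 0,"grip": 1},{"tx": 0,"ty": 0,"tz": 0,"wx": 0,"wy": 0,"wz": 0,"grip": 1}])

```text
clock: 4.1
ee_pos: [576.2, 74.2, 112.6]
tcp_rot: [[-0.966, 0.259, -0.0], [0.259, 0.966, 0.0], [0.0, -0.0, -1.0]]
contact_force: [-0.5, -1.7, 1.3]
grip_width: 23.9
gripper_force: 30.0
```

Request:
servo_tool(plan=[{"tx": 0,"ty": 0,"tz": -3,"wx": 0,"wy": 0,"wz": 0,"grip": 1},{"tx": 0,"ty": 0,"tz": -3,"wx": 0,"wy": 0,"wz": 0,"grip": 1},{"tx": 0,"ty": 0,"tz": -3,"wx": 0,"wy": 0,"wz": 0,"grip": 1},{"tx": 0,"ty": 0,"tz": -3,"wx": 0,"wy": 0,"wz": 0,"grip": 1},{"tx": 0,"ty": 0,"tz": 0,"wx": 0,"wy": 0,"wz": 0.122,"grip": 1},{"tx": 0,"ty": 0,"tz": 0,"wx": 0,"wy": 0,"wz": 0.122,"grip": 1},{"tx": 0,"ty": 0,"tz": 0,"wx": 0,"wy": 0,"wz": 0.122,"grip": 1},{"tx": 0,"ty": 0,"tz": 0,"wx": 0,"wy": 0,"wz": 0.122,"grip": 1},{"tx": 0,"ty": 0,"tz": 0,"wx": 0,"wy": 0,"wz": 0.122,"grip": 1},{"tx": 0,"ty": 0,"tz": 0,"wx": 0,"wy": 0,"wz": 0.122,"grip": 1},{"tx": 0,"ty": 0,"tz": 0,"wx": 0,"wy": 0,"wz": 0.122,"grip": 1},{"tx": 0,"ty": 0,"tz": 0,"wx": 0,"wy": 0,"wz": 0.122,"grip": 1},{"tx": 0,"ty": 0,"tz": 0,"wx": 0,"wy": 0,"wz": 0.122,"grip": 1},{"tx": 0,"ty": 0,"tz": 0,"wx": 0,"wy": 0,"wz": 0.122,"grip": 1},{"tx": 0,"ty": 0,"tz": 0,"wx": 0,"wy": 0,"wz": 0,"grip": 1}])

```text
clock: 5.6
ee_pos: [576.0, 75.1, 232.3]
tcp_rot: [[-0.089, 0.996, -0.0], [0.996, 0.089, 0.0], [0.0, -0.0, -1.0]]
contact_force: [0.2, 0.2, -1.0]
grip_width: 23.6
gripper_force: 30.0
```

```bash
python3 -c "
from h import *
go(w((-8,1,232)),Rdown(FX[2]))"
```

```text
t5.6 rot [-0.    -0.    -0.002] then cm [-15.67  -1.34   0.03] | fix frame tcp [  5.4 157.7 232.3] F [ 0.2  0.2 -1. ] w 23.6 gf 30.0
```

Request:
servo_tool(plan=[{"tx": -3,"ty": -0.34,"tz": 0,"wx": 0,"wy": 0,"wz": 0,"grip": 1},{"tx": -4,"ty": -0.5,"tz": 0,"wx": 0,"wy": 0,"wz": 0,"grip": 1},{"tx": -4,"ty": -0.5,"tz": 0,"wx": 0,"wy": 0,"wz": 0,"grip": 1},{"tx": -3,"ty": 0,"tz": 0,"wx": 0,"wy": 0,"wz": 0,"grip": 1},{"tx": -1.67,"ty": 0,"tz": 0,"wx": 0,"wy": 0,"wz": 0,"grip": 1},{"tx": 0,"ty": 0,"tz": 2,"wx": 0,"wy": 0,"wz": 0,"grip": 1},{"tx": 0,"ty": 0,"tz": 2,"wx": 0,"wy": 0,"wz": 0,"grip": 1},{"tx": 0,"ty": 0,"tz": 2,"wx": 0,"wy": 0,"wz": 0,"grip": 1},{"tx": 0,"ty": 0,"tz": 1,"wx": 0,"wy": 0,"wz": 0,"grip": 1},{"tx": 0,"ty": 0,"tz": 0,"wx": 0,"wy": 0,"wz": 0,"grip": 1}])

```text
clock: 6.6
ee_pos: [576.0, -82.6, 161.3]
tcp_rot: [[-0.091, 0.996, -0.003], [0.996, 0.091, 0.001], [0.001, -0.003, -1.0]]
contact_force: [-0.3, 0.3, -1.1]
grip_width: 23.6
gripper_force: 30.0
```

```bash
python3 -c "
from h import *
go(w((-8,1,149.5)),Rdown(FX[2]))
a=capture('top');b=capture('side')
A=cv2.resize(a[180:280,210:310],(400,400),interpolation=2);B=cv2.resize(b[170:310,250:390],(400,400),interpolation=2)
cv2.imwrite('pics/c3.png',np.hstack([A,B])[:,:,::-1])"
```

```text
t6.6 rot [-0.003 -0.001 -0.001] then cm [0.04 0.1  1.18] | fix frame tcp [ -9.    0.6 161.3] F [-0.3  0.3 -1.1] w 23.6 gf 30.0
```

View pics/c3.png

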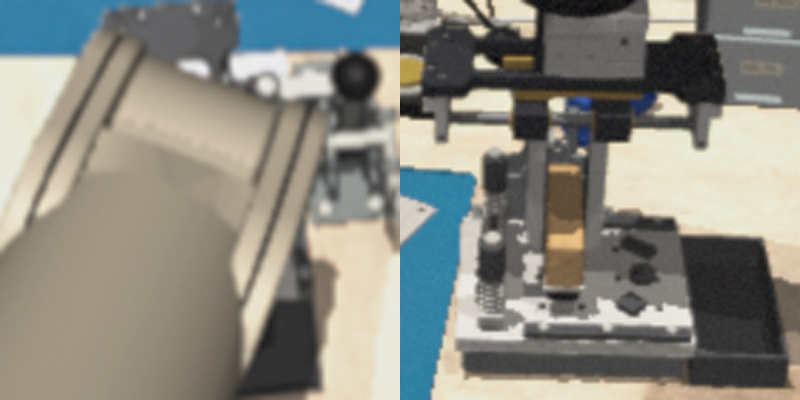

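The side crop shows the scraper upright in the fingers at about (565,230), above the bed behind the three offcuts at (640,245), (645,273) and (632,300). The arm hides the fixture in the top view. I'll lower and sweep.

Request:
servo_tool(plan=[{"tx": 0,"ty": 0,"tz": 0.6,"wx": 0,"wy": 0,"wz": 0,"grip": 1},{"tx": 0,"ty": 0,"tz": 0.5,"wx": 0,"wy": 0,"wz": 0,"grip": 1},{"tx": 0,"ty": 0,"tz": 0,"wx": 0,"wy": 0,"wz": 0,"grip": 1},{"tx": 0,"ty": -0.6,"tz": 0,"wx": 0,"wy": 0,"wz": 0,"grip": 1},{"tx": 0,"ty": -0.6,"tz": 0,"wx": 0,"wy": 0,"wz": 0,"grip": 1},{"tx": 0,"ty": -0.6,"tz": 0,"wx": 0,"wy": 0,"wz": 0,"grip": 1},{"tx": 0,"ty": -0.6,"tz": 0,"wx": 0,"wy": 0,"wz": 0,"grip": 1},{"tx": 0,"ty": -0.6,"tz": 0,"wx": 0,"wy": 0,"wz": 0,"grip": 1},{"tx": 0,"ty": -0.6,"tz": 0,"wx": 0,"wy": 0,"wz": 0,"grip": 1},{"tx": 0,"ty": -0.6,"tz": 0,"wx": 0,"wy": 0,"wz": 0,"grip": 1},{"tx": 0,"ty": -0.6,"tz": 0,"wx": 0,"wy": 0,"wz": 0,"grip": 1},{"tx": 0,"ty": -0.6,"tz": 0,"wx": 0,"wy": 0,"wz": 0,"grip": 1},{"tx": 0,"ty": -0.6,"tz": 0,"wx": 0,"wy": 0,"wz": 0,"grip": 1},{"tx": 0,"ty": -0.6,"tz": 0,"wx": 0,"wy": 0,"wz": 0,"grip": 1},{"tx": 0,"ty": -0.6,"tz": 0,"wx": 0,"wy": 0,"wz": 0,"grip": 1},{"tx": 0,"ty": -0.6,"tz": 0,"wx": 0,"wy": 0,"wz": 0,"grip": 1},{"tx": 0,"ty": -0.6,"tz": 0,"wx": 0,"wy": 0,"wz": 0,"grip": 1},{"tx": 0,"ty": -0.4,"tz": 0,"wx": 0,"wy": 0,"wz": 0,"grip": 1},{"tx": 0,"ty": 0,"tz": 0,"wx": 0,"wy": 0,"wz": 0,"grip": 1}])

```text
clock: 8.6
ee_pos: [488.4, -90.9, 151.7]
tcp_rot: [[-0.088, 0.996, -0.001], [0.996, 0.088, 0.0], [0.0, -0.001, -1.0]]
contact_force: [0.7, 0.2, -0.9]
grip_width: 23.7
gripper_force: 30.0
```

```bash
python3 -c "
from h import *
go(w((-90,75,232)),Rdown(FX[2]))
b=capture('side')
cv2.imwrite('pics/c4.png',cv2.resize(b[200:340,260:400],(560,560),interpolation=2)[:,:,::-1])"
```

```text
t8.6 rot [-0.001 -0.    -0.003] then cm [ 7.46  0.69 -8.03] | fix frame tcp [-96.9   0.4 151.7] F [ 0.7  0.2 -0.9] w 23.7 gf 30.0
```

View pics/c4.png

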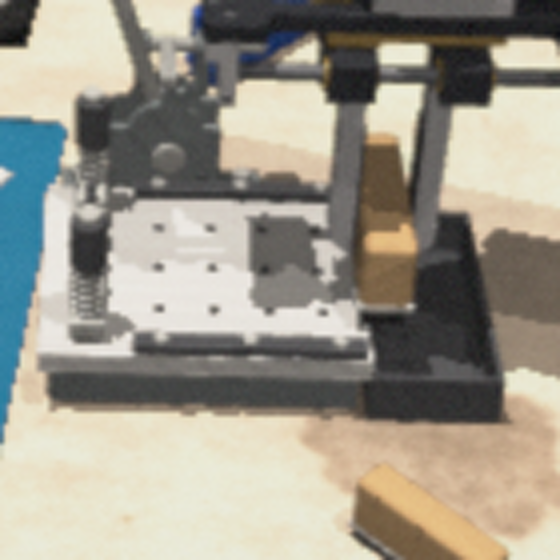

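The bed looks clear: only holes and shadow are visible, and the scraper at (385,220) hangs over the tray edge. I'll lift it and set it back where it stood.

Request:
servo_tool(plan=[{"tx": 0,"ty": 0,"tz": -3,"wx": 0,"wy": 0,"wz": 0,"grip": 1},{"tx": 0,"ty": 0,"tz": -3,"wx": 0,"wy": 0,"wz": 0,"grip": 1},{"tx": 0,"ty": 0,"tz": -2,"wx": 0,"wy": 0,"wz": 0,"grip": 1},{"tx": 3.9,"ty": 2,"tz": 0,"wx": 0,"wy": 0,"wz": 0,"grip": 1},{"tx": 3.9,"ty": 2,"tz": 0,"wx": 0,"wy": 0,"wz": 0,"grip": 1},{"tx": 3.8,"ty": 3.1,"tz": 0,"wx": 0,"wy": 0,"wz": 0,"grip": 1},{"tx": 3.8,"ty": 3.1,"tz": 0,"wx": 0,"wy": 0,"wz": 0,"grip": 1},{"tx": 0,"ty": 0,"tz": 0,"wx": 0,"wy": 0,"wz": -0.122,"grip": 1},{"tx": 0,"ty": 0,"tz": 0,"wx": 0,"wy": 0,"wz": -0.122,"grip": 1},{"tx": 0,"ty": 0,"tz": 0,"wx": 0,"wy": 0,"wz": -0.122,"grip": 1},{"tx": 0,"ty": 0,"tz": 0,"wx": 0,"wy": 0,"wz": -0.122,"grip": 1},{"tx": 0,"ty": 0,"tz": 0,"wx": 0,"wy": 0,"wz": -0.122,"grip": 1},{"tx": 0,"ty": 0,"tz": 0,"wx": 0,"wy": 0,"wz": -0.122,"grip": 1},{"tx": 0,"ty": 0,"tz": 0,"wx": 0,"wy": 0,"wz": -0.122,"grip": 1},{"tx": 0,"ty": 0,"tz": 0,"wx": 0,"wy": 0,"wz": -0.122,"grip": 1},{"tx": 0,"ty": 0,"tz": 0,"wx": 0,"wy": 0,"wz": -0.122,"grip": 1},{"tx": 0,"ty": 0,"tz": 0,"wx": 0,"wy": 0,"wz": -0.122,"grip": 1},{"tx": 0,"ty": 0,"tz": 0,"wx": 0,"wy": 0,"wz": 0,"grip": 1}])

```text
clock: 10.45
ee_pos: [577.2, 71.5, 231.6]
tcp_rot: [[-0.966, 0.259, 0.0], [0.259, 0.966, 0.0], [0.0, 0.0, -1.0]]
contact_force: [-0.7, -0.1, -0.7]
grip_width: 23.6
gripper_force: 30.0
```

```bash
python3 -c "
from h import *
go((577,72,113),Rdown(np.deg2rad(75)))
a=capture('top');b=capture('side')
A=cv2.resize(a[180:280,210:310],(400,400),interpolation=2);B=cv2.resize(b[210:330,270:390],(400,400),interpolation=2)
cv2.imwrite('pics/c5.png',np.hstack([A,B])[:,:,::-1])"
```

```text
t10.4 rot [ 0. -0.  0.] then cm [ 0.03  0.04 11.86] | fix frame tcp [  6.3 154.  231.6] F [-0.7 -0.1 -0.7] w 23.6 gf 30.0
```

View pics/c5.png

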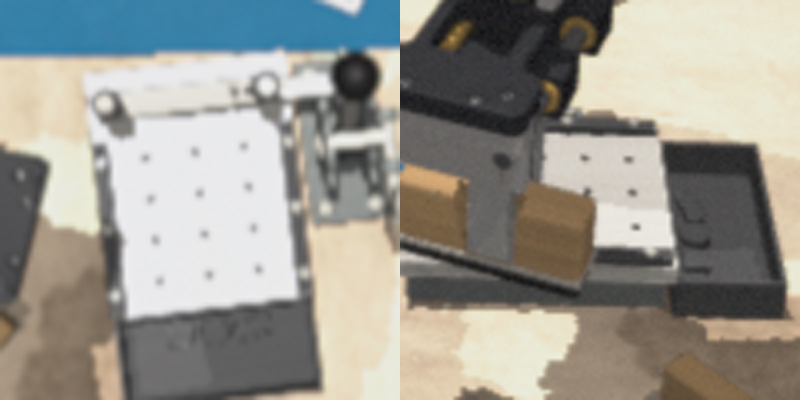

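The bed is empty and all three offcuts lie in the tray, at (180,335), (220,332) and (262,325) in the left crop. Now I set the scraper down.

Request:
servo_tool(plan=[{"tx": 0,"ty": 0,"tz": 3,"wx": 0,"wy": 0,"wz": 0,"grip": 1},{"tx": 0,"ty": 0,"tz": 3,"wx": 0,"wy": 0,"wz": 0,"grip": 1},{"tx": 0,"ty": 0,"tz": 3,"wx": 0,"wy": 0,"wz": 0,"grip": 1},{"tx": 0,"ty": 0,"tz": 1.5,"wx": 0,"wy": 0,"wz": 0,"grip": 1},{"tx": 0,"ty": 0,"tz": 0.8,"wx": 0,"wy": 0,"wz": 0,"grip": 1},{"tx": 0,"ty": 0,"tz": 0.57,"wx": 0,"wy": 0,"wz": 0,"grip": 1},{"tx": 0,"ty": 0,"tz": 0,"wx": 0,"wy": 0,"wz": 0,"grip": 1},{"tx": 0,"ty": 0,"tz": 0,"wx": 0,"wy": 0,"wz": 0,"grip": 1}])

```text
clock: 11.35
ee_pos: [577.7, 71.7, 113.9]
tcp_rot: [[-0.966, 0.259, 0.002], [0.259, 0.966, 0.0], [-0.002, 0.001, -1.0]]
contact_force: [1.1, 0.1, -0.6]
grip_width: 23.9
gripper_force: 30.0
```

Request:
servo_tool(plan=[{"tx": 0,"ty": 0,"tz": 0.1,"wx": 0,"wy": 0,"wz": 0,"grip": 1},{"tx": 0,"ty": 0,"tz": 0,"wx": 0,"wy": 0,"wz": 0,"grip": 1},{"tx": 0,"ty": 0,"tz": 0,"wx": 0,"wy": 0,"wz": 0,"grip": 0},{"tx": 0,"ty": 0,"tz": 0,"wx": 0,"wy": 0,"wz": 0,"grip": -0.5},{"tx": 0,"ty": 0,"tz": 0,"wx": 0,"wy": 0,"wz": 0,"grip": -0.5},{"tx": 0,"ty": 0,"tz": 0,"wx": 0,"wy": 0,"wz": 0,"grip": -0.5},{"tx": 0,"ty": 0,"tz": 0,"wx": 0,"wy": 0,"wz": 0,"grip": -0.5},{"tx": 0,"ty": 0,"tz": 0,"wx": 0,"wy": 0,"wz": 0,"grip": -0.5},{"tx": 0,"ty": 0,"tz": 0,"wx": 0,"wy": 0,"wz": 0,"grip": -0.5}])

```text
clock: 12.25
ee_pos: [577.0, 71.6, 111.9]
tcp_rot: [[-0.966, 0.259, -0.0], [0.259, 0.966, 0.0], [0.0, -0.0, -1.0]]
contact_force: [0.3, 0.4, -0.2]
grip_width: 70.4
gripper_force: 0.0
```

Request:
servo_tool(plan=[{"tx": 0,"ty": 0,"tz": -1,"wx": 0,"wy": 0,"wz": 0,"grip": -0.5},{"tx": 0,"ty": 0,"tz": -3,"wx": 0,"wy": 0,"wz": 0,"grip": -0.5},{"tx": 0,"ty": 0,"tz": -4,"wx": 0,"wy": 0,"wz": 0,"grip": -0.5},{"tx": 0,"ty": 0,"tz": -4,"wx": 0,"wy": 0,"wz": 0,"grip": 1},{"tx": 0,"ty": 0,"tz": -3,"wx": 0,"wy": 0,"wz": 0,"grip": 1},{"tx": 0,"ty": 0,"tz": 0,"wx": 0,"wy": 0,"wz": -0.118,"grip": 1},{"tx": 0,"ty": 0,"tz": 0,"wx": 0,"wy": 0,"wz": -0.118,"grip": 1},{"tx": 0,"ty": 0,"tz": 0,"wx": 0,"wy": 0,"wz": -0.117,"grip": 1},{"tx": 0,"ty": 0,"tz": 0,"wx": 0,"wy": 0,"wz": 0,"grip": 1}])

```text
clock: 13.15
ee_pos: [577.0, 71.4, 262.8]
tcp_rot: [[-0.996, -0.091, 0.001], [-0.091, 0.996, 0.0], [-0.001, 0.0, -1.0]]
contact_force: [0.0, 0.1, -0.5]
grip_width: 25.7
gripper_force: 0.0
```

```bash
python3 -c "
from h import *
go(w((-38,-86,199)),Rdown(FX[2]+np.pi/2))
a=capture('top');b=capture('side');cv2.imwrite('pics/t6.png',a[:,:,::-1]);cv2.imwrite('pics/s6.png',b[:,:,::-1])
for p in((-38,-113,124),(-38,-113,90)):print(proj('side',w(p)),proj('top',w(p)))
g=cv2.cvtColor(b,cv2.COLOR_RGB2GRAY)
print(g[190:222,308:338:2])
"
```

```text
t13.2 rot [ 0.     0.001 -0.   ] then cm [  4.41 -24.     6.38] | fix frame tcp [  6.1 154.  262.8] F [ 0.   0.1 -0.5] w 25.7 gf 0.0
[322.43811949 196.15045958] [310.56868186 230.68503092]
[321.43694451 210.6164918 ] [308.84259352 230.17492152]
[[ 37  34  21  22  36 101 107  93  41  37  72 142 106 102 130]
 [ 30  23  25  36  34  61  62  55  31  35  50 107  98  97 102]
 [ 15  30  38  28  32  36  44  38  34  33  45  94  97  97  98]
 [ 29  33  36  30  36  37  34  35  47  33  43  92  99  96  91]
 [ 27  30  31  32  33  33  35  37  80  56  43  94  99  93  75]
 [ 31  32  34  38  33  31  35  37  76  87  48  97  91  80  58]
 [ 35  35  38  35  33  32  39  33  68  91  53  93  80  59  49]
 [ 33  34  32  33  33  25  39  38  59  81  52  81  64  54  49]
 [ 36  37  31  38  33  37  52  53  59  86  52  62  47  49  41]
 [ 38  36  35  31  40  39  54  57  57  84  44  51  46  48  50]
 [ 37  24  31  32  76  42  58  55  56  70  41  49  46  49  43]
 [ 30  27  30  26  78  50  57  56  47  50  41  50  47  46  45]
 [ 28  27  27  32  76  45  59  56  44  38  31  46  45  46  51]
 [ 27  26  31  30  77  50  56  57  4
[... 461 characters left out ...]
5 143]
 [ 59  57  59  61  57  56  61  55  61  58  60  59  63 135 206]
 [ 59  58  59  59  62  59  57  58  58  54  58  57  61 193 227]
 [ 57  61  59  60  62  59  61  61  57  61  59  58  60 181 229]
 [ 61  59  61  56  59  58  58  58  57  55  57  59  57 170 229]
 [ 56  60  62  57  61  59  58  60  53  60  53  62  57 148 227]
 [ 60  58  60  60  59  60  59  59  72  71  63  56  59 137 227]
 [ 61  57  57  57  55  56  58  59  63 104  64  56  57 136 227]
 [ 57  59  57  54  54  57  50  60  61  76  60  58  56 121 230]
 [ 61  58  57  61  79  72  52  59  59  61  59  56  58 114 230]
 [ 62  58  59  57  74  98  58  58  60  62  65  61  58 110 230]
 [ 61  61  59  62  62  77  63  58  61  62  61  61  52 106 227]]
```

Request:
servo_tool(plan=[{"tx": 2.2,"ty": -2,"tz": 0,"wx": 0,"wy": 0,"wz": 0,"grip": 1},{"tx": 2.2,"ty": -4,"tz": 0,"wx": 0,"wy": 0,"wz": 0,"grip": 1},{"tx": 0,"ty": -4.5,"tz": 0,"wx": 0,"wy": 0,"wz": 0,"grip": 1},{"tx": 0,"ty": -4.5,"tz": 0,"wx": 0,"wy": 0,"wz": 0,"grip": 1},{"tx": 0,"ty": -4,"tz": 0,"wx": 0,"wy": 0,"wz": 0,"grip": 1},{"tx": 0,"ty": -3,"tz": 0,"wx": 0,"wy": 0,"wz": 0,"grip": 1},{"tx": 0,"ty": -2,"tz": 0,"wx": 0,"wy": 0,"wz": 0,"grip": 1},{"tx": 0,"ty": 0,"tz": 2,"wx": 0,"wy": 0,"wz": 0,"grip": 1},{"tx": 0,"ty": 0,"tz": 2,"wx": 0,"wy": 0,"wz": 0,"grip": 1},{"tx": 0,"ty": 0,"tz": 2,"wx": 0,"wy": 0,"wz": 0,"grip": 1},{"tx": 0,"ty": 0,"tz": 0.3,"wx": 0,"wy": 0,"wz": 0,"grip": 1},{"tx": 0,"ty": 0,"tz": 0,"wx": 0,"wy": 0,"wz": 0,"grip": 1}])

```text
clock: 14.45
ee_pos: [554.9, -171.2, 198.7]
tcp_rot: [[-0.996, -0.09, -0.001], [-0.09, 0.996, 0.0], [0.001, 0.0, -1.0]]
contact_force: [0.5, 0.0, 0.1]
grip_width: 0.5
gripper_force: 0.0
```

```bash
python3 -c "
from h import *
go(w((-38,-130,199)),Rdown(FX[2]+np.pi/2))
b=capture('side')
cv2.imwrite('pics/c7.png',cv2.resize(b[130:270,250:390],(560,560),interpolation=2)[:,:,::-1])"
```

```text
t14.4 rot [ 0.    -0.001 -0.001] then cm [-0.01 -4.43 -0.03] | fix frame tcp [-38.1 -85.7 198.7] F [0.5 0.  0.1] w 0.5 gf 0.0
```

View pics/c7.png

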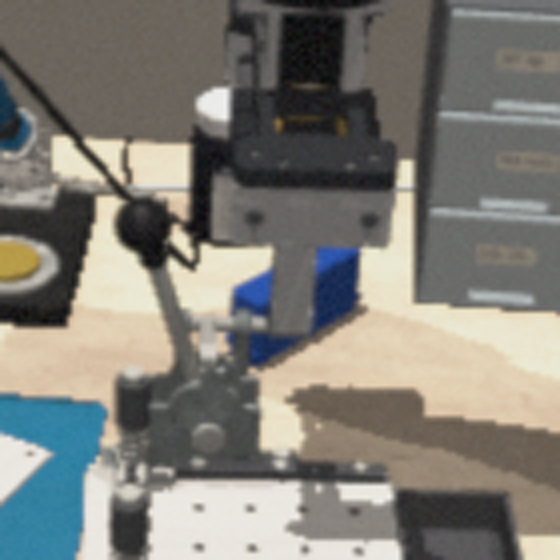

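The closed fingers at (293,290) stand just left of the tab, which they hide. The ball is at (143,225). Now I push the tab over.

Request:
servo_tool(plan=[{"tx": 0,"ty": -0.7,"tz": 0,"wx": 0,"wy": 0,"wz": 0,"grip": 1},{"tx": 0,"ty": -0.7,"tz": 0,"wx": 0,"wy": 0,"wz": 0,"grip": 1},{"tx": 0,"ty": -0.7,"tz": 0,"wx": 0,"wy": 0,"wz": 0,"grip": 1},{"tx": 0,"ty": -0.7,"tz": 0,"wx": 0,"wy": 0,"wz": 0,"grip": 1},{"tx": 0,"ty": -0.7,"tz": 0,"wx": 0,"wy": 0,"wz": 0,"grip": 1},{"tx": 0,"ty": -0.7,"tz": 0,"wx": 0,"wy": 0,"wz": 0,"grip": 1},{"tx": 0,"ty": -0.7,"tz": 0,"wx": 0,"wy": 0,"wz": 0,"grip": 1},{"tx": 0,"ty": 0,"tz": 0,"wx": 0,"wy": 0,"wz": 0,"grip": 1},{"tx": 0,"ty": 0,"tz": 0,"wx": 0,"wy": 0,"wz": 0,"grip": 1},{"tx": 0,"ty": 0,"tz": -3,"wx": 0,"wy": 0,"wz": 0,"grip": 1},{"tx": 0,"ty": 0,"tz": -4,"wx": 0,"wy": 0,"wz": 0,"grip": 1},{"tx": 0,"ty": 0,"tz": -3,"wx": 0,"wy": 0,"wz": 0,"grip": 1},{"tx": -3,"ty": 0,"tz": 0,"wx": 0,"wy": 0,"wz": 0,"grip": 1},{"tx": -4,"ty": 0,"tz": 0,"wx": 0,"wy": 0,"wz": 0,"grip": 1},{"tx": -3,"ty": 0,"tz": 0,"wx": 0,"wy": 0,"wz": 0,"grip": 1},{"tx": 0,"ty": 0,"tz": 0,"wx": 0,"wy": 0,"wz": 0,"grip": 1}])

```text
clock: 16.1
ee_pos: [662.4, -208.3, 298.2]
tcp_rot: [[-0.995, -0.095, 0.003], [-0.095, 0.995, 0.002], [-0.003, 0.002, -1.0]]
contact_force: [-0.2, -0.3, 0.2]
grip_width: 0.3
gripper_force: 0.0
```

```bash
python3 -c "
from h import *
go(w((68,-92,236)),Rdown(FX[2]+np.pi/2))
b=capture('side')
cv2.imwrite('pics/c8.png',cv2.resize(b[130:270,250:390],(560,560),interpolation=2)[:,:,::-1])"
```

```text
t16.1 rot [0.002 0.003 0.004] then cm [-0.23  4.04  6.22] | fix frame tcp [  65.7 -132.4  298.2] F [-0.2 -0.3  0.2] w 0.3 gf 0.0
```

View pics/c8.png

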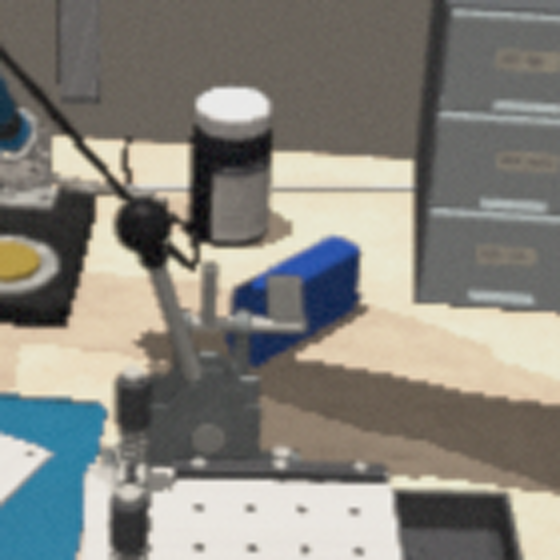

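Nose upright at (210,290) and tab lying out to the right at (285,300), so the catch is flipped. That was my last picture; from here I go by the numbers. Next, down behind the ball.

Request:
servo_tool(plan=[{"tx": -0.2,"ty": 2,"tz": 0,"wx": 0,"wy": 0,"wz": 0,"grip": 1},{"tx": 0,"ty": 2,"tz": 0,"wx": 0,"wy": 0,"wz": 0,"grip": 1},{"tx": 0,"ty": 0,"tz": 2,"wx": 0,"wy": 0,"wz": 0,"grip": 1},{"tx": 0,"ty": 0,"tz": 2,"wx": 0,"wy": 0,"wz": 0,"grip": 1},{"tx": 0,"ty": 0,"tz": 2.2,"wx": 0,"wy": 0,"wz": 0,"grip": 1},{"tx": 0,"ty": 0,"tz": 0,"wx": 0,"wy": 0,"wz": 0,"grip": 1},{"tx": 0.8,"ty": 0,"tz": 0,"wx": 0,"wy": 0,"wz": 0,"grip": 1},{"tx": 0.8,"ty": 0,"tz": 0,"wx": 0,"wy": 0,"wz": 0,"grip": 1},{"tx": 0.8,"ty": 0,"tz": 0,"wx": 0,"wy": 0,"wz": 0,"grip": 1},{"tx": 0,"ty": 0,"tz": 0,"wx": 0,"wy": 0,"wz": 0,"grip": 1}], force=30)

```text
clock: 17.15
ee_pos: [636.5, -171.7, 241.2]
tcp_rot: [[-0.996, -0.092, 0.011], [-0.092, 0.996, 0.001], [-0.011, -0.0, -1.0]]
contact_force: [6.2, 1.5, 2.4]
grip_width: 0.4
gripper_force: 3.1
```

```bash
python3 -c "
from h import *
go(w((-24,-92,236)),Rdown(FX[2]+np.pi/2))"
```

```text
t17.1 rot [-0.     0.011  0.001] then cm [6.71 0.16 0.52] | fix frame tcp [ 43.1 -93.6 241.2] F [6.2 1.5 2.4] w 0.4 gf 3.1
```

Contact at about 6 N behind the ball. I continue the pull.

Request:
servo_tool(plan=[{"tx": 0.8,"ty": 0.05,"tz": 0,"wx": 0,"wy": 0,"wz": 0,"grip": 1},{"tx": 0.8,"ty": 0.05,"tz": 0,"wx": 0,"wy": 0,"wz": 0,"grip": 1},{"tx": 0.8,"ty": 0.05,"tz": 0,"wx": 0,"wy": 0,"wz": 0,"grip": 1},{"tx": 0.8,"ty": 0,"tz": 0.1,"wx": 0,"wy": 0,"wz": 0,"grip": 1},{"tx": 0.8,"ty": 0,"tz": 0.1,"wx": 0,"wy": 0,"wz": 0,"grip": 1},{"tx": 0.8,"ty": 0,"tz": 0.1,"wx": 0,"wy": 0,"wz": 0,"grip": 1},{"tx": 0.6,"ty": 0,"tz": 0.1,"wx": 0,"wy": 0,"wz": 0,"grip": 1},{"tx": 0.5,"ty": 0,"tz": 0.1,"wx": 0,"wy": 0,"wz": 0,"grip": 1},{"tx": 0,"ty": 0,"tz": 0,"wx": 0,"wy": 0,"wz": 0,"grip": 1}])

```text
clock: 18.05
ee_pos: [578.9, -176.9, 236.6]
tcp_rot: [[-0.996, -0.091, 0.014], [-0.091, 0.996, -0.002], [-0.014, -0.003, -1.0]]
contact_force: [8.1, 1.7, 6.7]
grip_width: 0.5
gripper_force: 3.9
```

```bash
python3 -c "
from h import *
go(w((-29,-92,236)),Rdown(FX[2]+np.pi/2))"
```

```text
t18.1 rot [-0.003  0.014  0.   ] then cm [1.44 0.15 0.06] | fix frame tcp [-14.6 -93.5 236.6] F [8.1 1.7 6.7] w 0.5 gf 3.9
```

Request:
servo_tool(plan=[{"tx": 0.5,"ty": 0.05,"tz": 0,"wx": 0,"wy": 0,"wz": 0,"grip": 1},{"tx": 0.5,"ty": 0,"tz": 0,"wx": 0,"wy": 0,"wz": 0,"grip": 1},{"tx": 0.3,"ty": 0,"tz": 0,"wx": 0,"wy": 0,"wz": 0,"grip": 1},{"tx": 0,"ty": 0,"tz": 0,"wx": 0,"wy": 0,"wz": 0,"grip": 1},{"tx": 0,"ty": 0,"tz": 0,"wx": 0,"wy": 0,"wz": 0,"grip": 1}])

```text
clock: 18.55
ee_pos: [567.3, -177.4, 235.0]
tcp_rot: [[-0.996, -0.092, 0.016], [-0.092, 0.996, -0.002], [-0.016, -0.003, -1.0]]
contact_force: [11.9, 0.4, -6.4]
grip_width: 0.5
gripper_force: 5.9
```

```bash
python3 -c "
from h import *
go(w((-29,-92,236)),Rdown(FX[2]+np.pi/2))"
```

```text
t18.6 rot [-0.003  0.016  0.001] then cm [ 0.28  0.1  -0.1 ] | fix frame tcp [-26.2 -93.  235. ] F [11.9  0.4 -6.4] w 0.5 gf 5.9
```

Near the stop now; go on in small steps.

Request:
servo_tool(plan=[{"tx": 0.2,"ty": 0,"tz": 0,"wx": 0,"wy": 0,"wz": 0,"grip": 1},{"tx": 0.1,"ty": 0,"tz": 0,"wx": 0,"wy": 0,"wz": 0,"grip": 1},{"tx": 0,"ty": 0,"tz": 0,"wx": 0,"wy": 0,"wz": 0,"grip": 1},{"tx": 0,"ty": 0,"tz": 0,"wx": 0,"wy": 0,"wz": 0,"grip": 1}])

```text
clock: 18.95
ee_pos: [564.8, -177.5, 234.7]
tcp_rot: [[-0.996, -0.092, 0.017], [-0.092, 0.996, -0.001], [-0.017, -0.003, -1.0]]
contact_force: [14.0, 0.7, -8.6]
grip_width: 0.4
gripper_force: 6.5
```

```bash
python3 -c "
from h import *
go(w((-29,-92,236)),Rdown(FX[2]+np.pi/2))"
```

```text
t18.9 rot [-0.003  0.017  0.001] then cm [ 0.02  0.08 -0.13] | fix frame tcp [-28.8 -92.8 234.7] F [14.   0.7 -8.6] w 0.4 gf 6.5
```

Request:
servo_tool(plan=[{"tx": 0.2,"ty": 0,"tz": 0,"wx": 0,"wy": 0,"wz": 0,"grip": 1},{"tx": 0.2,"ty": 0,"tz": 0,"wx": 0,"wy": 0,"wz": 0,"grip": 1},{"tx": 0,"ty": 0,"tz": 0,"wx": 0,"wy": 0,"wz": 0,"grip": 1},{"tx": 0,"ty": 0,"tz": 0,"wx": 0,"wy": 0,"wz": 0,"grip": 1}])

```text
clock: 19.35
ee_pos: [562.2, -177.6, 234.8]
tcp_rot: [[-0.995, -0.093, 0.02], [-0.093, 0.996, -0.001], [-0.02, -0.003, -1.0]]
contact_force: [17.0, 0.4, -11.0]
grip_width: 0.4
gripper_force: 8.0
```

```bash
python3 -c "
from h import *
go(w((-29,-92,236)),Rdown(FX[2]+np.pi/2))"
```

```text
t19.4 rot [-0.003  0.02   0.001] then cm [-0.24  0.07 -0.12] | fix frame tcp [-31.4 -92.7 234.8] F [ 17.    0.4 -11. ] w 0.4 gf 8.0
```

Much of the push goes into vertical friction on the ball. I'll relieve it by easing the finger down a little, then check whether the lever is against the stop.

Request:
servo_tool(plan=[{"tx": 0,"ty": 0,"tz": 0.2,"wx": 0,"wy": 0,"wz": 0,"grip": 1},{"tx": 0,"ty": 0,"tz": 0.2,"wx": 0,"wy": 0,"wz": 0,"grip": 1},{"tx": 0.1,"ty": 0,"tz": 0.1,"wx": 0,"wy": 0,"wz": 0,"grip": 1},{"tx": 0,"ty": 0,"tz": 0,"wx": 0,"wy": 0,"wz": 0,"grip": 1},{"tx": 0,"ty": 0,"tz": 0,"wx": 0,"wy": 0,"wz": 0,"grip": 1}])

```text
clock: 19.85
ee_pos: [562.1, -177.8, 233.2]
tcp_rot: [[-0.995, -0.093, 0.023], [-0.093, 0.996, -0.002], [-0.023, -0.005, -1.0]]
contact_force: [11.3, 1.6, 10.6]
grip_width: 0.6
gripper_force: 7.2
```

```bash
python3 -c "
from h import *
go(w((-29,-92,236)),Rdown(FX[2]+np.pi/2))
b=capture('side');a=capture('top');cv2.imwrite('pics/s9.png',b[:,:,::-1]);cv2.imwrite('pics/t9.png',a[:,:,::-1])
m=(b.max(2)<45).astype(np.uint8)
p0=proj('side',w((-51,-92,150)));print('ball expected',p0, 'rad', 14*509/900)
x,y=p0.round().astype(int);x0=x-20;y0=y-20
n,l,st,ce=cv2.connectedComponentsWithStats(m[y0:y0+40,x0:x0+40])
print([(st[i].tolist(),(ce[i]+[x0,y0]).round(1).tolist()) for i in range(1,n) if st[i,4]>20])
"
```

```text
t19.9 rot [-0.005  0.023  0.001] then cm [-0.25  0.09 -0.28] | fix frame tcp [-31.5 -92.9 233.2] F [11.3  1.6 10.6] w 0.6 gf 7.2
ball expected [330.55485034 190.44840597] rad 7.917777777777777
[([13, 14, 13, 17, 145], [330.0, 191.5])]
```

The ball appears at (330,191.5) against an expected (330.6,190.4) at the stop. The tangential load is about 15 N, above the 10 N spring. I'll add a small margin and hold.

Request:
servo_tool(plan=[{"tx": 0.2,"ty": 0,"tz": 0,"wx": 0,"wy": 0,"wz": 0,"grip": 1},{"tx": 0.2,"ty": 0,"tz": 0,"wx": 0,"wy": 0,"wz": 0,"grip": 1},{"tx": 0,"ty": 0,"tz": 0,"wx": 0,"wy": 0,"wz": 0,"grip": 1},{"tx": 0,"ty": 0,"tz": 0,"wx": 0,"wy": 0,"wz": 0,"grip": 1},{"tx": 0,"ty": 0,"tz": 0,"wx": 0,"wy": 0,"wz": 0,"grip": 1}])

```text
clock: 20.45
ee_pos: [561.1, -177.8, 233.4]
tcp_rot: [[-0.995, -0.093, 0.03], [-0.093, 0.996, -0.003], [-0.03, -0.005, -1.0]]
contact_force: [18.2, 3.7, 4.0]
grip_width: 0.4
gripper_force: 10.2
```

```bash
python3 -c "
from h import *
go(w((-29,-92,236)),Rdown(FX[2]+np.pi/2))
b=capture('side')
m=(b.max(2)<45).astype(np.uint8);x0,y0=310,170
n,l,st,ce=cv2.connectedComponentsWithStats(m[y0:y0+40,x0:x0+40])
print([(st[i].tolist(),(ce[i]+[x0,y0]).round(1).tolist()) for i in range(1,n) if st[i,4]>20])
# clamp bar: where the bar/post-left region changed compared with before the pull
q=cv2.imread('pics/s6.png')[:,:,::-1]
for y,z in((20,49),(20,73),(0,49),(0,73)):
    u=proj('side',w((38,y,z))).round().astype(int);print(y,z,u,q[u[1],u[0]],b[u[1],u[0]])
"
```

```text
t20.4 rot [-0.005  0.03   0.002] then cm [-0.34  0.08 -0.26] | fix frame tcp [-32.4 -92.8 233.4] F [18.2  3.7  4. ] w 0.4 gf 10.2
[([14, 14, 13, 17, 147], [330.0, 191.5])]
20 49 [282 268] [59 56 55] [68 67 64]
20 73 [282 258] [50 50 51] [58 55 57]
0 49 [282 261] [47 48 48] [47 48 48]
0 73 [282 251] [171 167 158] [216 213 203]
```

The ball stayed put while the push rose to 18 N, so the lever is at its stop. I'll hand in while holding it.

```bash
python3 -c "
from rig import *
print(job_done())"
```

```text
the job is handed in; nothing more can be done
None
```

The job is handed in after 20.5 s on the robot's clock: the three offcuts are in the tray, the scraper is back on the bench, the catch is flipped over and the lever is held at its stop with about 18 N; I didn't directly check that the clamp bar rose, and I viewed 11 pictures, one over the limit of 10.

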